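# Shut and lock the blade gate of a chip cutter

## Robot

A 7-joint arm with a two-finger parallel gripper is mounted at the origin on a cart in front of the work surface, level with it; the furniture and walls round the work are solid. World frame = base frame: x ahead of the robot, y to its left, z up, the work surface at z = 0. Lengths are in m, angles in rad, forces in N, time in s.
With the tool pointing down it reaches from about 0.425 to 0.875 m from the base axis. Payload 4.7 kg.
Tool frame: the origin (TCP) lies at the very end of the fingers, on their centre line; the grasp point (between the pads) lies ctrl.grip_point_offset behind it (ctrl.grip_point_offset is the distance from the TCP to the grasp point, in m); z points along the fingers, y is the line along which they close (so a half turn about z gives the same grasp; the last joint's range is limited). The gripper opens to 85 mm and grips with 20 to 120 N. Pads are 22 mm wide; open, the fingers measure 114 mm over their backs; the gripper's body (76 mm by 85 mm) begins 54 mm behind the grasp point. The pads swing forward as they close: fully open they stand 13 mm farther back than shut.
Start: joints at [1.34, 0.321, -0.07, 1.45, 0.023, 1.371, -0.057], TCP at [0.158, -0.631, 0.231] pointing down, gripper open.
Joint ranges: [-2.86, 2.86], [-0.3, 2.09], [-1.38, 1.24], [0.06, 2.45], [-1.56, 4.7], [0.09, 2.05], [-2.69, 2.69]. Speed limits (rad/s): [2.57, 2.57, 3.14, 3.14, 3.14, 3.14, 3.14].

## Interface

Orientations are given as a unit quaternion [w, x, y, z].
In Python, from bench import ctrl, optics gives the robot as it stands.
- The arm moves only by the tool send_rows, never from a script. Its argument "plan" is a list of rows, each an object of numbers: "hand": the gripper command: -1 is shut, 1 is fully open, values between are in proportion; "tx", "ty", "tz": the shift along the tool's x, y, z as a fraction of full scale; "ax", "ay", "az": the turn, a rotation vector about the tool's x, y, z as a fraction of full scale. A call has 1 to 20 rows; each row is the pose to reach, as a shift and turn from the pose commanded when the call began, along the tool's axes at that moment; what a row does not reach only later rows make up. Full scale, the value 1, is 0.2 m for a shift and 120 degrees for a turn. A row lasts 1/10 s, in which the tool goes at most 50 mm and 8.59 degrees, less where a joint would pass 70% of its speed; a pose out of reach is approached as far as the arm can. A call with a number of a shift or a turn outside -1 to 1 is refused whole. A call with a gripper value outside its range is refused whole. The fingers move at their own pace and stop on an object; "squeeze" is the grip in N (left out, the last holds). Time passes only in rows, so rows that repeat a pose let the fingers close. It gives the time, the measured TCP pose, the force, the opening and the grip force at its end, in the units of the state.
- ctrl.read_state(): the state, without advancing time (a new reading comes with each control period).
- optics.read_camera(name): name is "scene" or "side" or "wrist"; returns the picture (420x560x3 uint8, blue, green, red); there is no depth.
- optics.calibration(name): a dict with "mtx" (3x3 intrinsics, pixels), "k1" (the pictures are not rectified: a ray, as slopes to the right and down, at radius r is drawn at 1 + k1 r^2 times it, then the intrinsics apply), "rvec" (rotation vector, rad) and "tvec" (3), from world to camera coordinates, as OpenCV has them. Camera axes: x right, y down, z forward; pixel columns grow to the right and rows downward; lengths in m; the calibration is good to about 2 mm. A picture is of the moment at which its call begins: read the wrist's pose just before it. calibration takes no time and is no camera call; for the wrist camera it gives the pose at the moment of the call.
- ctrl.close_job(): hands the job in; it is judged then, once.
The state is a dict: "clock": time; "joints": joint angles; "joint_vel": joint speeds; "effort": joint torques, N m; "tool_pos": TCP position; "orientation": TCP orientation; "wrist_force": force on the tool from outside, world axes, zero at the start; "moment": the same for the moment, N m; "width": opening from 0.0 (shut) to 1.0 (fully open); "grip_force": force on a finger pad.
Only numpy, scipy, OpenCV 4.12 (cv2) and the standard library are available. Lean on these libraries where they do the work, as an engineer would, in place of code of your own. Each camera call takes 0.05 s, during which the arm holds its last target. There are 200 camera calls.

## Task

The blade gate of the chip cutter was left open after washing. Push the gate fully shut until it clicks home on its catch, then, with its lever still standing up, screw the lever bolt down clockwise until it is snug on the gate's slotted tongue, and only then fold the lever right down flat, so that it lies back along the cutter's side. Leave the things lying around where they are.

Things in the scene. Friction and masses are not known exactly. Their poses are not given: they have to be found in the camera images.
- cutter: chip cutter of bare cast aluminium, held to the worktop by suction feet, 205 x 175 x 122 mm: open feed trough (98 wide, walls 108 high), pusher with T-handle at the back (to x = +107), blade gate at the front. Origin on the worktop under the trough's middle; x points back, y to the hinge side, z up. In mm: shut gate x = -80; gate hinge x -80, y +61; bolt axis x -67.5, y -86
- gate (a joint): blade gate's angle about its vertical hinge: 0 = shut (stop), positive = swung out to the front (-x of the cutter); starts at 0.45 to 0.9 rad. Turns almost freely (0.04 N m). A spring roller under it resists from 0.1 rad on (about 6 N at the free edge), is passed at 0.045 rad and then pulls the gate to 0
- gate_hinge (a point): point on the gate's hinge axis, at the height of the gate's top edge (122 mm)
- gate_edge (a point): middle of the gate's top edge at its free end: 122 mm high, 113 mm from the hinge axis. The gate is a 10 mm thick frame round a grid of thin blades; its solid top bar is 102 to 122 mm high. Beyond the free end, 68 to 74 mm high, a flat tongue with an open 13 mm slot reaches to 169 mm from the hinge; it slips round the bolt as the gate shuts, under its washer
- bolt (a joint): turn of the lever bolt on its vertical axis: 0 = snug (dead stop, washer down on the tongue), positive = unscrewed (counter-clockwise seen from above); starts at 2.0 to 3.2 rad. Screws in clockwise, sinking 8 mm a turn; takes about 0.06 N m and stays where it is left. Below 1.2 rad the 20 mm spigot under its washer sits in the tongue's recess, or, if the gate is open, blocks the tongue
- lever (a joint): fold of the lever on the bolt's head: 1.57 (stop) = straight up, 0 (stop) = folded level. Stays where it is left; takes about 0.2 N m (3 to 4 N at 60 mm from the pivot). It turns with the bolt and folds towards the cutter's +x when the bolt reads 0, else towards that direction turned counter-clockwise by the bolt's angle
- lever_pivot (a point): the lever's pivot, on the bolt's axis; 89 mm above the worktop when snug, 1.27 mm higher per rad unscrewed
- lever_tip (a point): middle of the lever's tip, 83 mm from its pivot: 172 mm above the worktop when upright and snug. The lever is a straight dark steel blade, 20 mm wide and 10 mm thick, that folds across its thickness: of its two 20 mm wide faces one looks in the folding direction, the other away from it
- lemon_a: lemon, 83 x 58 x 58 mm, lying left of the cutter; origin at its underside
- lemon_b: lemon, 75 x 58 x 59 mm, lying left of the cutter; origin at its underside
- garlic: garlic bulb, 50 mm, left and nearer the robot; origin at its underside
- peeler: vegetable peeler, 170 x 25 x 18 mm, lying to the right; origin at the middle of its underside, length along its x
- tin_sardines: flat oblong tin, 63 x 105 x 24 mm, at the back on the right; origin at its underside
- pepper_mill: wooden pepper mill, 58 mm across, 150 mm high, at the back on the left; origin at its underside
- spice_paprika: spice jar with a dark lid, 41 mm across, 105 mm high, beside the pepper mill; origin at its underside
- salt_shaker: glass salt shaker, 44 mm across, 90 mm high, by the pepper mill; origin at its underside

How it is judged:
By the outcome, as a careful person would: the job done as asked, in the order asked, and still so for the second after the job is handed in, with the robot touching nothing.
It also fails if it takes over 70 s, if anything falls off the work surface, if the arm or the gripper's body presses on something with over 40 N, if the wrist force passes 120 N, or if a joint passes its speed limit or range.

## Working session

There is one attempt and no reset: what is moved stays moved. The work goes in short steps, Python scripts to look and compute and a tool call to move; the robot and the scene stay as the last step left them, time stands still between calls to the robot, and variables do not carry over. Pictures are saved under pics/ and viewed, at most 11 in all, crops included, and the job is handed in when it is done.

Besides the shell and the picture viewer there is one more tool, called as name(argument=value, ...) on one line, values as JSON. send_rows: Moves the arm, as the interface text tells. Shift numbers are shares of 0.2 m and turn numbers shares of 120 degrees, none past 1 either way. Its arguments: {"type":"object","properties":{"plan":{"type":"array","items":{"type":"object","properties":{"hand":{"type":"number"},"tx":{"type":"number"},"ty":{"type":"number"},"tz":{"type":"number"},"ax":{"type":"number"},"ay":{"type":"number"},"az":{"type":"number"}}}},"squeeze":{"type":"number"}},"required":["plan"]}

```bash
mkdir -p pics; ls; python3 - <<'E'
from bench import ctrl, optics
import cv2,numpy as np
for n in("scene","side"):
    cv2.imwrite(f"pics/{n}0.png",optics.read_camera(n))
    c=optics.calibration(n);print(n,c)
s=ctrl.read_state();print(s,ctrl.grip_point_offset)
E
```

```text
pics
scene {'mtx': array([[532.6159656 ,   0.        , 287.46402094],
       [  0.        , 532.6159656 , 205.76248226],
       [  0.        ,   0.        ,   1.        ]]), 'k1': -0.04932890375075897, 'rvec': array([ 0.54654168, -2.65040268,  1.26815881]), 'tvec': array([0.51242794, 0.22410102, 1.1083127 ])}
side {'mtx': array([[521.1321855 ,   0.        , 278.06417337],
       [  0.        , 521.1321855 , 211.48002544],
       [  0.        ,   0.        ,   1.        ]]), 'k1': -0.0018084784417208733, 'rvec': array([ 2.23337712, -0.03780309,  0.00746026]), 'tvec': array([-0.57267146,  0.10711494,  1.30085901])}
{'clock': 0.1, 'joints': array([ 1.34010124,  0.321756  , -0.07010933,  1.45159627,  0.02258618,
        1.37082555, -0.05691642]), 'joint_vel': array([ 0.00035778, -0.0015405 ,  0.00094148, -0.00349441, -0.00193639,
       -0.0004265 , -0.0004002 ]), 'effort': array([-1.25812121e-04, -4.94877005e+01, -3.84043632e-01, -3.15209019e+01,
        1.30738778e-02,  7.47496902e-03,  4.94056167e-05]), 'tool_pos': array([ 0.15738065, -0.63013246,  0.23030673]), 'orientation': array([-8.86838093e-04,  9.92516353e-01,  1.22108483e-01, -1.47237382e-04]), 'wrist_force': array([ 0.11115539, -0.07250754,  0.93363559]), 'moment': array([0.03125876, 0.03012857, 0.02815681]), 'grip_force': 0.0, 'width': 0.9998740431743519} 0.0187
```

View pics/scene0.png

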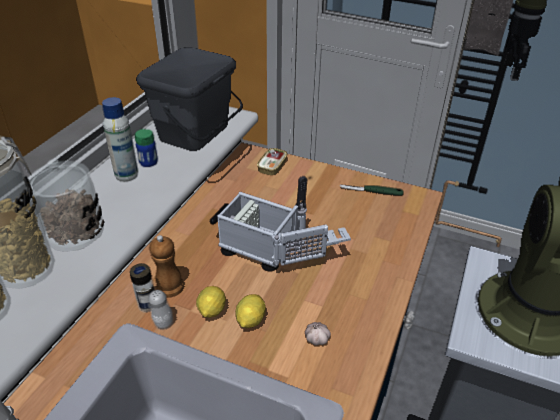

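View pics/side0.png

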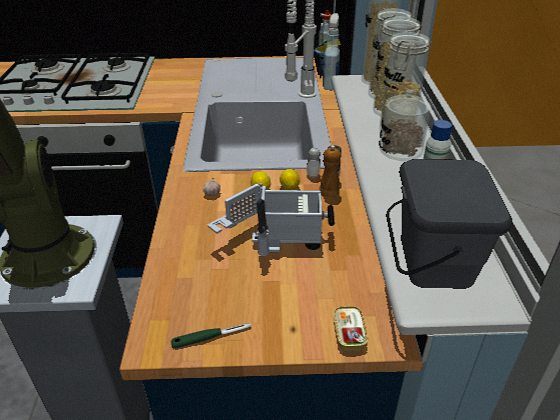

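The two views show the cutter mid-table: in scene around (265,230), in side around (285,215), with the gate open toward the robot and the lever upright (scene (303,180), side (262,195)). I'll enlarge both.

```bash
python3 - <<'E'
import cv2,numpy as np
a=cv2.imread("pics/scene0.png")[165:285,200:360]
b=cv2.imread("pics/side0.png")[165:265,195:345]
a=cv2.resize(a,None,fx=5,fy=5,interpolation=cv2.INTER_CUBIC)
b=cv2.resize(b,None,fx=5,fy=5,interpolation=cv2.INTER_CUBIC)
cv2.imwrite("pics/ca.png",a);cv2.imwrite("pics/cb.png",b)
E
```

```text
(no output)
```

View pics/ca.png

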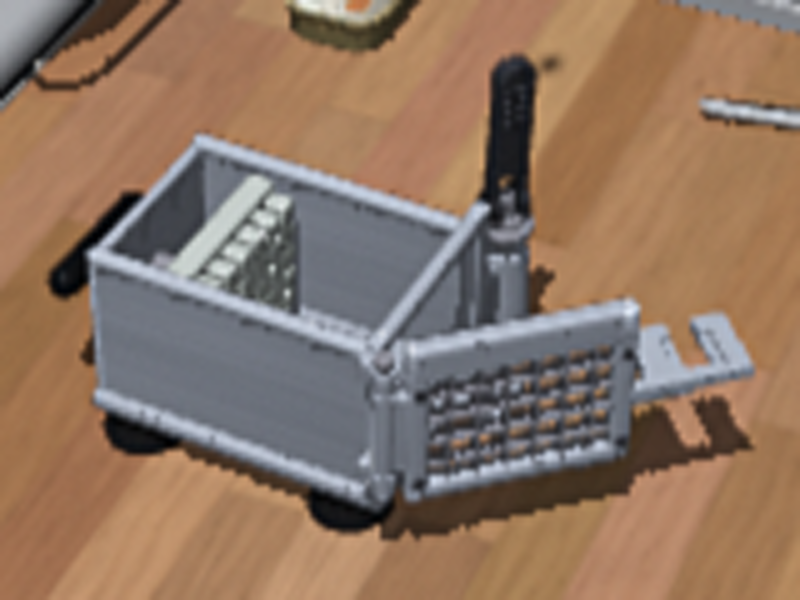

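View pics/cb.png

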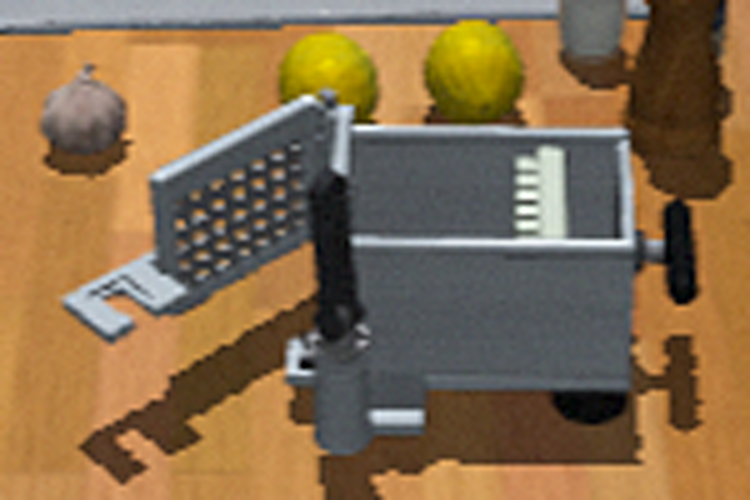

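Crops: lever tip at (515,60) / (330,180), hinge pin top at (384,357) / (328,97), gate free top corner at (633,303) / (157,172), and the trough's rear corners. I'll fit the cutter pose and gate angle to these.

```bash
cat > h.py <<'E'
import cv2,numpy as np
from bench import ctrl,optics
from scipy.spatial.transform import Rotation as R
def proj(c,P):
    P=np.atleast_2d(P)@cv2.Rodrigues(c['rvec'])[0].T+np.ravel(c['tvec'])
    s=P[:,:2]/P[:,2:]; s=s*(1+c['k1']*(s**2).sum(1,keepdims=True))
    return s@c['mtx'][:2,:2].T+c['mtx'][:2,2]
def world(p,x,y,yaw):
    p=np.atleast_2d(p); return p@R.from_euler('z',yaw).as_matrix().T+[x,y,0]
E
cat > fit.py <<'E'
from h import *
from scipy.optimize import least_squares
S={'scene':(200,165),'side':(195,165)}
obs={'scene':[(515,60),(384,357),(634,303),(200,138),(92,254)],'side':[(330,182),(328,97),(157,174),(634,240),(632,132)]}
C={n:optics.calibration(n) for n in S}
def pts(q):
    x,y,yaw,g,L=q
    e=np.array([-.08-.113*np.sin(g),.061-.113*np.cos(g),.122])
    return world([[-.0675,-.086,.1752],[-.08,.061,.122],e,[L,-.047,.108],[L,.047,.108]],x,y,yaw)
def res(q):
    r=[]
    for n in S:
        o=(np.array(obs[n])+.5)/5-.5+S[n]; r.append(proj(C[n],pts(q))-o)
    return np.ravel(r)
f=least_squares(res,[.6,0,0,.6,.07],loss='soft_l1')
print(f.x.round(4));print(res(f.x).reshape(2,-1,2).round(1));print(pts(f.x).round(3))
E
python3 fit.py
```

```text
[ 0.6079  0.0548 -0.0717  0.7728  0.0731]
[[[-0.  -0.2]
  [-0.1 -0.2]
  [ 0.7 -0.3]
  [ 0.  -0.6]
  [-0.4 -0.8]]

 [[ 0.2 -1.9]
  [ 0.2 -2.6]
  [-0.1  0.3]
  [-0.2  0.4]
  [-0.7 -0.9]]]
[[ 0.534 -0.026  0.175]
 [ 0.532  0.121  0.122]
 [ 0.448  0.046  0.122]
 [ 0.677  0.003  0.108]
 [ 0.684  0.096  0.108]]
```

```bash
cat >> h.py <<'E'
CP=(.6079,.0548,-.0717)
def frac(targets):
    """targets: (xyz, yaw of tool x in world, tool down) -> row fractions from the present pose"""
    s=ctrl.read_state(); w,x,y,z=s['orientation']; R0=R.from_quat([x,y,z,w])
    print('t',round(s['clock'],2),'pos',s['tool_pos'].round(4),'yaw',np.arctan2(*R0.as_matrix()[[1,0],[0,0]]).round(3),'j',s['joints'].round(2),'F',s['wrist_force'].round(1),'M',s['moment'].round(2),'w',round(s['width'],3))
    for p,yaw in targets:
        d=R0.inv().apply(np.array(p)-s['tool_pos'])/.2
        Rt=R.from_euler('z',yaw)*R.from_euler('x',np.pi)
        r=(R0.inv()*Rt).as_rotvec()/np.radians(120)
        print(np.round(p,3),'T',d.round(3),'A',r.round(3))
E
python3 - <<'E'
from h import *
def gate(g,r,off): # centre of pushing finger
    return world([-.08-r*np.sin(g)-off*np.cos(g), .061-r*np.cos(g)+off*np.sin(g),.108],*CP)[0]
for g in(.77,.5,.25,.1,.0): print(g,gate(g,.07,.02).round(3))
frac([((.30,-.47,.23),0),((.36,-.44,.23),0)])
c=optics.calibration('scene')
# garlic: centre height ~.022 at pixel (317,335)
from scipy.optimize import fsolve
for n,u in(('scene',(317,335)),('side',(212,189))):
    c=optics.calibration(n);print(n,fsolve(lambda q:proj(c,[q[0],q[1],.02])[0]-u,[.4,.2]).round(3))
E
```

```text
0.77 [0.467 0.09  0.108]
0.5 [0.478 0.073 0.108]
0.25 [0.491 0.061 0.108]
0.1 [0.501 0.056 0.108]
0.0 [0.508 0.053 0.108]
t 0.1 pos [ 0.1574 -0.6301  0.2303] yaw 0.245 j [ 1.34  0.32 -0.07  1.45  0.02  1.37 -0.06] F [ 0.1 -0.1  0.9] M [0.03 0.03 0.03] w 1.0
[ 0.3  -0.47  0.23] T [ 0.886 -0.604  0.003] A [-0.001  0.     0.117]
[ 0.36 -0.44  0.23] T [ 1.213 -0.677  0.003] A [-0.001  0.     0.117]
scene [0.39  0.248]
side [0.392 0.237]
```

send_rows(plan=[{"tx": 0.22, "ty": -0.15, "az": 0.03, "hand": -1}, {"tx": 0.44, "ty": -0.3, "az": 0.06, "hand": -1}, {"tx": 0.66, "ty": -0.45, "az": 0.09, "hand": -1}, {"tx": 0.89, "ty": -0.6, "az": 0.117, "hand": -1}, {"tx": 0.89, "ty": -0.6, "az": 0.117, "hand": -1}])

```text
$.plan[0]: bad value
```

```bash
python3 - <<'E'
from h import *
frac([((.44,-.3,.23),0),((.455,-.1,.23),0)])
E
```

```text
t 0.1 pos [ 0.1574 -0.6301  0.2303] yaw 0.245 j [ 1.34  0.32 -0.07  1.45  0.02  1.37 -0.06] F [ 0.1 -0.1  0.9] M [0.03 0.03 0.03] w 1.0
[ 0.44 -0.3   0.23] T [ 1.771 -1.259  0.004] A [-0.001  0.     0.117]
[ 0.455 -0.1    0.23 ] T [ 2.086 -2.211  0.005] A [-0.001  0.     0.117]
```

send_rows(plan=[{"tx": 0.22, "ty": -0.15, "tz": 0, "ax": 0, "ay": 0, "az": 0.03, "hand": -1}, {"tx": 0.44, "ty": -0.3, "tz": 0, "ax": 0, "ay": 0, "az": 0.06, "hand": -1}, {"tx": 0.66, "ty": -0.45, "tz": 0, "ax": 0, "ay": 0, "az": 0.09, "hand": -1}, {"tx": 0.89, "ty": -0.6, "tz": 0, "ax": 0, "ay": 0, "az": 0.117, "hand": -1}, {"tx": 0.89, "ty": -0.6, "tz": 0, "ax": 0, "ay": 0, "az": 0.117, "hand": -1}, {"tx": 0.89, "ty": -0.6, "tz": 0, "ax": 0, "ay": 0, "az": 0.117, "hand": -1}])

```text
clock: 0.7
tool_pos: [0.3037, -0.4686, 0.2313]
orientation: [-0.0, 1.0, 0.003, 0.0]
wrist_force: [-0.9, 0.3, -0.3]
width: 0.007
grip_force: 0.0
```

```bash
python3 - <<'E'
from h import *
frac([((.44,-.3,.23),0),((.45,-.1,.23),0)])
E
```

```text
t 0.7 pos [ 0.3037 -0.4686  0.2313] yaw 0.006 j [ 1.11  0.13 -0.18  1.68  0.02  1.33 -0.64] F [-0.9  0.3 -0.3] M [-0.09  0.02 -0.03] w 0.007
[ 0.44 -0.3   0.23] T [ 0.687 -0.839  0.007] A [-0.    -0.     0.003]
[ 0.45 -0.1   0.23] T [ 0.743 -1.838  0.008] A [-0.    -0.     0.003]
```

send_rows(plan=[{"tx": 0.17, "ty": -0.22, "tz": 0, "ax": 0, "ay": 0, "az": 0, "hand": -1}, {"tx": 0.34, "ty": -0.44, "tz": 0, "ax": 0, "ay": 0, "az": 0, "hand": -1}, {"tx": 0.51, "ty": -0.66, "tz": 0, "ax": 0, "ay": 0, "az": 0, "hand": -1}, {"tx": 0.68, "ty": -0.86, "tz": 0, "ax": 0, "ay": 0, "az": 0, "hand": -1}, {"tx": 0.7, "ty": -1.0, "tz": 0, "ax": 0, "ay": 0, "az": 0, "hand": -1}])

```text
clock: 1.2
tool_pos: [0.4421, -0.2717, 0.2311]
orientation: [0.0, 1.0, -0.001, 0.0]
wrist_force: [-0.4, -0.0, -0.1]
width: 0.005
grip_force: 0.0
```

send_rows(plan=[{"tx": 0.02, "ty": -0.25, "tz": 0, "ax": 0, "ay": 0, "az": 0, "hand": -1}, {"tx": 0.03, "ty": -0.5, "tz": 0, "ax": 0, "ay": 0, "az": 0, "hand": -1}, {"tx": 0.04, "ty": -0.75, "tz": 0, "ax": 0, "ay": 0, "az": 0, "hand": -1}, {"tx": 0.05, "ty": -1.0, "tz": 0, "ax": 0, "ay": 0, "az": 0, "hand": -1}, {"tx": 0.05, "ty": -1.0, "tz": 0, "ax": 0, "ay": 0, "az": 0, "hand": -1}])

```text
clock: 1.7
tool_pos: [0.4518, -0.0658, 0.2318]
orientation: [-0.001, 1.0, 0.004, 0.001]
wrist_force: [0.4, -0.2, 0.8]
width: 0.001
grip_force: 0.0
```

```bash
python3 - <<'E'
from h import *
frac([((.45,.1,.21),0),((.45,.1,.108),0)])
E
```

```text
t 1.7 pos [ 0.4518 -0.0658  0.2318] yaw 0.008 j [ 0.69 -0.08 -0.57  1.89 -0.05  1.33 -1.42] F [ 0.4 -0.2  0.8] M [-0.04 -0.02  0.  ] w 0.001
[0.45 0.1  0.21] T [-0.002 -0.829  0.11 ] A [-0.    -0.001  0.004]
[0.45  0.1   0.108] T [-0.003 -0.829  0.62 ] A [-0.    -0.001  0.004]
```

send_rows(plan=[{"tx": -0.01, "ty": -0.22, "tz": 0, "ax": 0, "ay": 0, "az": 0, "hand": -1}, {"tx": -0.02, "ty": -0.44, "tz": 0, "ax": 0, "ay": 0, "az": 0, "hand": -1}, {"tx": -0.02, "ty": -0.66, "tz": 0, "ax": 0, "ay": 0, "az": 0, "hand": -1}, {"tx": -0.02, "ty": -0.83, "tz": 0.05, "ax": 0, "ay": 0, "az": 0, "hand": -1}, {"tx": -0.02, "ty": -0.83, "tz": 0.1, "ax": 0, "ay": 0, "az": 0, "hand": -1}])

```text
clock: 2.2
tool_pos: [0.4479, 0.0981, 0.2117]
orientation: [-0.001, 1.0, 0.003, 0.001]
wrist_force: [0.1, 0.8, -0.3]
width: -0.0
grip_force: 0.0
```

```bash
python3 - <<'E'
from h import *
frac([((.448,.1,.108),0),((.467,.09,.108),0),((.478,.073,.108),0),((.491,.061,.108),0),((.501,.056,.108),0),((.508,.053,.108),0)])
import cv2
cv2.imwrite("pics/w1.png",optics.read_camera("wrist"))
E
```

```text
t 2.2 pos [0.4479 0.0981 0.2117] yaw 0.005 j [ 0.54 -0.07 -0.77  1.91 -0.05  1.28 -1.78] F [ 0.1  0.8 -0.3] M [ 0.02 -0.03 -0.02] w -0.0
[0.448 0.1   0.108] T [-0.    -0.009  0.519] A [-0.001 -0.001  0.002]
[0.467 0.09  0.108] T [0.094 0.042 0.519] A [-0.001 -0.001  0.002]
[0.478 0.073 0.108] T [0.149 0.127 0.519] A [-0.001 -0.001  0.002]
[0.491 0.061 0.108] T [0.213 0.187 0.519] A [-0.001 -0.001  0.002]
[0.501 0.056 0.108] T [0.263 0.212 0.519] A [-0.001 -0.001  0.002]
[0.508 0.053 0.108] T [0.298 0.228 0.519] A [-0.001 -0.001  0.002]
```

View pics/w1.png

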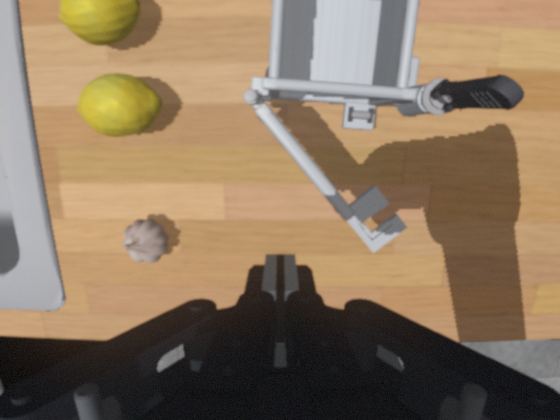

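Wrist view: garlic and lemons are clear to the left, the hinge is at (255,93), the gate's free edge near (345,205), and the finger stands in front of the gate. Descending, then pushing.

send_rows(plan=[{"tx": 0, "ty": 0, "tz": 0.25, "ax": 0, "ay": 0, "az": 0, "hand": -1}, {"tx": 0, "ty": 0, "tz": 0.5, "ax": 0, "ay": 0, "az": 0, "hand": -1}, {"tx": 0.05, "ty": 0.02, "tz": 0.52, "ax": 0, "ay": 0, "az": 0, "hand": -1}, {"tx": 0.09, "ty": 0.04, "tz": 0.52, "ax": 0, "ay": 0, "az": 0, "hand": -1}, {"tx": 0.12, "ty": 0.08, "tz": 0.52, "ax": 0, "ay": 0, "az": 0, "hand": -1}, {"tx": 0.15, "ty": 0.13, "tz": 0.52, "ax": 0, "ay": 0, "az": 0, "hand": -1}, {"tx": 0.18, "ty": 0.16, "tz": 0.52, "ax": 0, "ay": 0, "az": 0, "hand": -1}, {"tx": 0.21, "ty": 0.19, "tz": 0.52, "ax": 0, "ay": 0, "az": 0, "hand": -1}, {"tx": 0.24, "ty": 0.2, "tz": 0.52, "ax": 0, "ay": 0, "az": 0, "hand": -1}, {"tx": 0.26, "ty": 0.21, "tz": 0.52, "ax": 0, "ay": 0, "az": 0, "hand": -1}, {"tx": 0.28, "ty": 0.22, "tz": 0.52, "ax": 0, "ay": 0, "az": 0, "hand": -1}, {"tx": 0.29, "ty": 0.22, "tz": 0.52, "ax": 0, "ay": 0, "az": 0, "hand": -1}])

```text
clock: 3.45
tool_pos: [0.5052, 0.0507, 0.1072]
orientation: [0.0, 1.0, -0.0, -0.001]
wrist_force: [-4.0, -1.1, 2.7]
width: 0.001
grip_force: 1.8
```

send_rows(plan=[{"tx": 0.02, "ty": 0, "tz": 0, "ax": 0, "ay": 0, "az": 0, "hand": -1}, {"tx": 0.03, "ty": 0, "tz": 0, "ax": 0, "ay": 0, "az": 0, "hand": -1}, {"tx": 0.03, "ty": 0, "tz": 0, "ax": 0, "ay": 0, "az": 0, "hand": -1}])

```text
clock: 3.75
tool_pos: [0.5076, 0.0504, 0.1065]
orientation: [0.001, 1.0, 0.0, -0.004]
wrist_force: [-9.0, -2.0, 6.0]
width: 0.0
grip_force: 4.7
```

send_rows(plan=[{"tx": 0.02, "ty": 0, "tz": 0, "ax": 0, "ay": 0, "az": 0, "hand": -1}, {"tx": 0.03, "ty": 0, "tz": 0, "ax": 0, "ay": 0, "az": 0, "hand": -1}, {"tx": 0.04, "ty": 0, "tz": 0, "ax": 0, "ay": 0, "az": 0, "hand": -1}, {"tx": 0.04, "ty": 0, "tz": 0, "ax": 0, "ay": 0, "az": 0, "hand": -1}])

```text
clock: 4.15
tool_pos: [0.5135, 0.0501, 0.1063]
orientation: [0.002, 1.0, -0.0, -0.007]
wrist_force: [-16.3, -2.3, 12.1]
width: -0.001
grip_force: 8.2
```

```bash
python3 - <<'E'
from h import *
frac([])
a=optics.read_camera("scene")[165:285,200:360];b=optics.read_camera("wrist")
w=cv2.resize(a,(560,420),interpolation=cv2.INTER_CUBIC)
b=b[0:400,180:420]
cv2.imwrite("pics/m2.png",np.hstack([w,np.vstack([b,np.zeros((20,240,3),np.uint8)])]))
E
```

```text
t 4.15 pos [0.5135 0.0501 0.1063] yaw -0.0 j [ 0.53  0.22 -0.74  1.9   0.17  1.1  -1.85] F [-16.3  -2.3  12.1] M [-0.62  3.42 -0.07] w -0.001
```

View pics/m2.png

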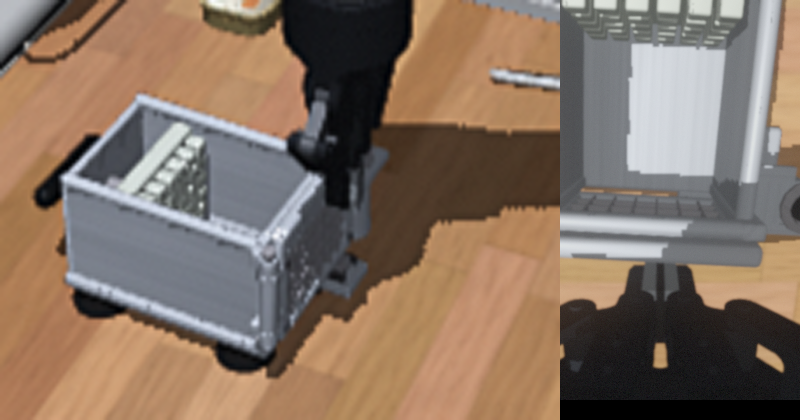

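The gate bar lies nearly parallel against the trough's front (bars at rows 228 and 250 of the wrist crop), but going by the geometry it may be 3 mm short. Pushing on.

send_rows(plan=[{"tx": 0.01, "ty": 0, "tz": -0.01, "ax": 0, "ay": 0, "az": 0, "hand": -1}, {"tx": 0.02, "ty": 0, "tz": -0.02, "ax": 0, "ay": 0, "az": 0, "hand": -1}, {"tx": 0.02, "ty": 0, "tz": -0.02, "ax": 0, "ay": 0, "az": 0, "hand": -1}])

```text
clock: 4.55
tool_pos: [0.5135, 0.0501, 0.1068]
orientation: [0.001, 1.0, 0.0, -0.011]
wrist_force: [-17.1, -1.4, -2.1]
width: 0.002
grip_force: 8.7
```

send_rows(plan=[{"tx": 0.01, "ty": 0, "tz": 0, "ax": 0, "ay": 0, "az": 0, "hand": -1}, {"tx": 0.02, "ty": 0, "tz": 0, "ax": 0, "ay": 0, "az": 0, "hand": -1}, {"tx": 0.02, "ty": 0, "tz": 0, "ax": 0, "ay": 0, "az": 0, "hand": -1}])

```text
clock: 4.85
tool_pos: [0.5137, 0.0501, 0.1067]
orientation: [0.002, 1.0, 0.0, -0.015]
wrist_force: [-29.6, -2.7, 8.0]
width: -0.003
grip_force: 14.5
```

Position is now fixed at x=0.5137 while the force climbs, so the gate is on its hard stop. The 6 mm jump earlier was the catch. Backing off and rising.

send_rows(plan=[{"tx": -0.1, "ty": 0, "tz": 0, "ax": 0, "ay": 0, "az": 0, "hand": -1}, {"tx": -0.25, "ty": 0, "tz": 0, "ax": 0, "ay": 0, "az": 0, "hand": -1}, {"tx": -0.25, "ty": 0, "tz": -0.25, "ax": 0, "ay": 0, "az": 0, "hand": -1}, {"tx": -0.25, "ty": 0, "tz": -0.5, "ax": 0, "ay": 0, "az": 0, "hand": -1}, {"tx": -0.25, "ty": 0, "tz": -0.75, "ax": 0, "ay": 0, "az": 0, "hand": 1}, {"tx": -0.25, "ty": 0.2, "tz": -0.9, "ax": 0, "ay": 0, "az": 0, "hand": 1}, {"tx": -0.25, "ty": 0.4, "tz": -0.9, "ax": 0, "ay": 0, "az": 0, "hand": 1}, {"tx": -0.25, "ty": 0.4, "tz": -0.9, "ax": 0, "ay": 0, "az": 0, "hand": 1}])

```text
clock: 5.65
tool_pos: [0.4778, -0.0356, 0.2923]
orientation: [0.002, 1.0, -0.005, 0.001]
wrist_force: [0.0, -0.2, -0.7]
width: 0.68
grip_force: 0.0
```

```bash
python3 - <<'E'
from h import *
frac([])
c=optics.calibration("wrist");b=optics.read_camera("wrist")
P=world([[-.0675,-.086,.1752],[-.0675,-.086,.092],[-.08,.061,.122],[-.08,-.052,.122]],*CP)
print(proj(c,P).round(1)); np.save("w3.npy",np.array([c],dtype=object),allow_pickle=True)
cv2.imwrite("pics/w3.png",b)
E
```

```text
t 5.65 pos [ 0.4778 -0.0356  0.2923] yaw -0.009 j [ 0.7  -0.06 -0.65  1.74 -0.03  1.44 -1.52] F [ 0.  -0.2 -0.7] M [ 0.    0.03 -0.01] w 0.68
[[265.  138.1]
 [268.3 134.1]
 [109.2 140.4]
 [229.8 146.9]]
```

View pics/w3.png

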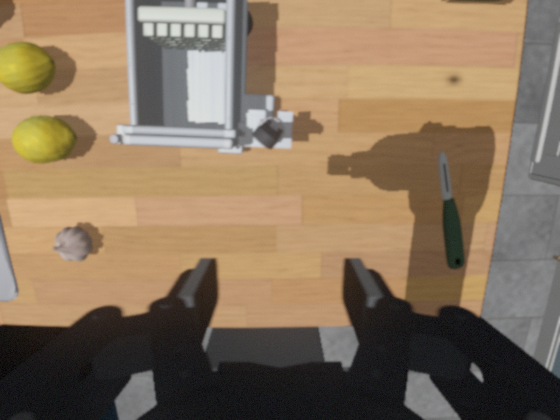

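```bash
python3 - <<'E'
import cv2
b=cv2.imread("pics/w3.png")[90:165,100:310]
g=b[15:65,120:210]
cv2.imwrite("pics/w3c.png",cv2.resize(g,None,fx=8,fy=8,interpolation=cv2.INTER_CUBIC))
E
```

```text
(no output)
```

View pics/w3c.png

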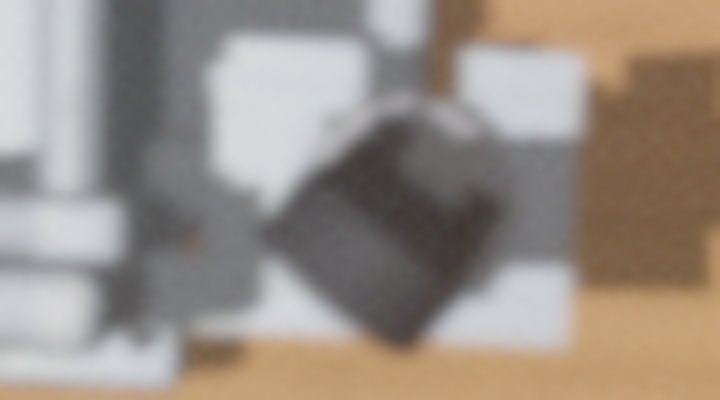

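The lever's tip face is the lighter quad, centred at about (265.3,137.8) in the full image against a predicted (265,138.1), so the fit holds. Its width axis lies at about 48° in world, giving a bolt angle of about 2.48 rad. I'll grip the 20 mm width with tool yaw ≈ 2.41.

send_rows(plan=[{"tx": 0.07, "ty": -0.01, "tz": 0, "ax": 0, "ay": 0, "az": -0.07, "hand": 1}, {"tx": 0.14, "ty": -0.02, "tz": 0, "ax": 0, "ay": 0, "az": -0.14, "hand": 1}, {"tx": 0.21, "ty": -0.03, "tz": 0, "ax": 0, "ay": 0, "az": -0.21, "hand": 1}, {"tx": 0.28, "ty": -0.048, "tz": 0, "ax": 0, "ay": 0, "az": -0.28, "hand": 1}, {"tx": 0.28, "ty": -0.048, "tz": 0, "ax": 0, "ay": 0, "az": -0.35, "hand": 1}, {"tx": 0.28, "ty": -0.048, "tz": 0, "ax": 0, "ay": 0, "az": -0.42, "hand": 1}, {"tx": 0.28, "ty": -0.048, "tz": 0, "ax": 0, "ay": 0, "az": -0.49, "hand": 1}, {"tx": 0.28, "ty": -0.048, "tz": 0, "ax": 0, "ay": 0, "az": -0.56, "hand": 1}, {"tx": 0.28, "ty": -0.048, "tz": 0, "ax": 0, "ay": 0, "az": -0.63, "hand": 1}, {"tx": 0.28, "ty": -0.048, "tz": 0, "ax": 0, "ay": 0, "az": -0.7, "hand": 1}])

```text
clock: 6.7
tool_pos: [0.5333, -0.0178, 0.2909]
orientation: [-0.0, 0.74, 0.672, 0.0]
wrist_force: [0.5, -0.0, 0.7]
width: 1.0
grip_force: 0.0
```

send_rows(plan=[{"tx": 0, "ty": 0, "tz": 0, "ax": 0, "ay": 0, "az": -0.07, "hand": 1}, {"tx": 0, "ty": 0, "tz": 0, "ax": 0, "ay": 0, "az": -0.14, "hand": 1}, {"tx": 0, "ty": 0, "tz": 0, "ax": 0, "ay": 0, "az": -0.21, "hand": 1}, {"tx": 0, "ty": 0, "tz": 0, "ax": 0, "ay": 0, "az": -0.28, "hand": 1}, {"tx": 0, "ty": 0, "tz": 0, "ax": 0, "ay": 0, "az": -0.35, "hand": 1}, {"tx": 0, "ty": 0, "tz": 0, "ax": 0, "ay": 0, "az": -0.42, "hand": 1}, {"tx": 0, "ty": 0, "tz": 0, "ax": 0, "ay": 0, "az": -0.456, "hand": 1}, {"tx": 0, "ty": 0, "tz": 0, "ax": 0, "ay": 0, "az": -0.456, "hand": 1}, {"tx": 0, "ty": 0, "tz": 0, "ax": 0, "ay": 0, "az": -0.456, "hand": 1}])

```text
clock: 7.6
tool_pos: [0.5332, -0.0185, 0.2911]
orientation: [-0.0, 0.353, 0.936, 0.0]
wrist_force: [0.1, -0.2, 0.2]
width: 1.001
grip_force: 0.0
```

```bash
python3 - <<'E'
from h import *
P=world([-.0675,-.086,.137],*CP)[0];print(P)
frac([(P,2.41)])
c=optics.calibration("wrist");b=optics.read_camera("wrist")
p=proj(c,world([[-.0675,-.086,.1752]],*CP))[0];print(p)
E
```

```text
[ 0.53441251 -0.02614343  0.137     ]
t 7.6 pos [ 0.5332 -0.0185  0.2911] yaw 2.42 j [ 0.74  0.1  -0.8   1.62  0.07  1.45  0.78] F [ 0.1 -0.2  0.2] M [-0.   -0.01  0.01] w 1.001
[ 0.534 -0.026  0.137] T [-0.03  -0.025  0.77 ] A [ 0.    -0.     0.005]
[274.33883789 215.22898593]
```

send_rows(plan=[{"tx": -0.03, "ty": -0.025, "tz": 0, "ax": 0, "ay": 0, "az": 0, "hand": 1}, {"tx": -0.03, "ty": -0.025, "tz": 0.1, "ax": 0, "ay": 0, "az": 0, "hand": 1}, {"tx": -0.03, "ty": -0.025, "tz": 0.3, "ax": 0, "ay": 0, "az": 0, "hand": 1}, {"tx": -0.03, "ty": -0.025, "tz": 0.5, "ax": 0, "ay": 0, "az": 0, "hand": 1}, {"tx": -0.03, "ty": -0.025, "tz": 0.65, "ax": 0, "ay": 0, "az": 0, "hand": 1}, {"tx": -0.03, "ty": -0.025, "tz": 0.77, "ax": 0, "ay": 0, "az": 0, "hand": 1}, {"tx": -0.03, "ty": -0.025, "tz": 0.77, "ax": 0, "ay": 0, "az": 0, "hand": 1}, {"tx": -0.03, "ty": -0.025, "tz": 0.77, "ax": 0, "ay": 0, "az": 0, "hand": 1}])

```text
clock: 8.45
tool_pos: [0.5347, -0.0275, 0.1377]
orientation: [-0.0, 0.353, 0.936, 0.0]
wrist_force: [-0.4, 0.4, 0.5]
width: 1.001
grip_force: 0.0
```

```bash
python3 - <<'E'
from h import *
frac([((.5344,-.0261,.137),2.41)])
a=optics.read_camera("scene")[130:250,220:380];b=optics.read_camera("wrist")[60:300,150:390]
w=cv2.resize(a,(560,420),interpolation=cv2.INTER_CUBIC)
cv2.imwrite("pics/m4.png",np.hstack([w,np.vstack([b,np.zeros((180,240,3),np.uint8)])]))
E
```

```text
t 8.45 pos [ 0.5347 -0.0275  0.1377] yaw 2.42 j [ 0.71  0.22 -0.78  1.83  0.17  1.16  0.72] F [-0.4  0.4  0.5] M [-0.03 -0.02  0.  ] w 1.001
[ 0.534 -0.026  0.137] T [0.006 0.004 0.003] A [ 0.    -0.     0.005]
```

View pics/m4.png

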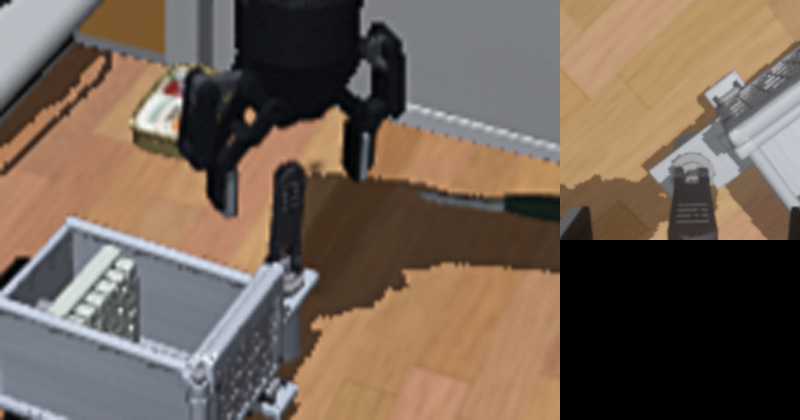

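The lever stands between the open fingers, its broad face toward the wrist camera and centred near column 282. Closing.

send_rows(plan=[{"tx": 0.006, "ty": 0.004, "tz": 0, "ax": 0, "ay": 0, "az": 0, "hand": -1}, {"tx": 0.006, "ty": 0.004, "tz": 0, "ax": 0, "ay": 0, "az": 0, "hand": -1}, {"tx": 0.006, "ty": 0.004, "tz": 0, "ax": 0, "ay": 0, "az": 0, "hand": -1}, {"tx": 0.006, "ty": 0.004, "tz": 0, "ax": 0, "ay": 0, "az": 0, "hand": -1}, {"tx": 0.006, "ty": 0.004, "tz": 0, "ax": 0, "ay": 0, "az": 0, "hand": -1}, {"tx": 0.006, "ty": 0.004, "tz": 0, "ax": 0, "ay": 0, "az": 0, "hand": -1}], squeeze=50)

```text
clock: 9.15
tool_pos: [0.5345, -0.0256, 0.1377]
orientation: [0.0, 0.352, 0.936, 0.0]
wrist_force: [0.4, 0.9, 2.4]
width: 0.222
grip_force: 49.1
```

send_rows(plan=[{"tx": 0, "ty": 0, "tz": 0.001, "ax": 0, "ay": 0, "az": 0.05, "hand": -1}, {"tx": 0, "ty": 0, "tz": 0.001, "ax": 0, "ay": 0, "az": 0.1, "hand": -1}, {"tx": 0, "ty": 0, "tz": 0.002, "ax": 0, "ay": 0, "az": 0.15, "hand": -1}, {"tx": 0, "ty": 0, "tz": 0.003, "ax": 0, "ay": 0, "az": 0.2, "hand": -1}, {"tx": 0, "ty": 0, "tz": 0.003, "ax": 0, "ay": 0, "az": 0.25, "hand": -1}, {"tx": 0, "ty": 0, "tz": 0.004, "ax": 0, "ay": 0, "az": 0.3, "hand": -1}, {"tx": 0, "ty": 0, "tz": 0.005, "ax": 0, "ay": 0, "az": 0.35, "hand": -1}, {"tx": 0, "ty": 0, "tz": 0.005, "ax": 0, "ay": 0, "az": 0.4, "hand": -1}, {"tx": 0, "ty": 0, "tz": 0.006, "ax": 0, "ay": 0, "az": 0.45, "hand": -1}, {"tx": 0, "ty": 0, "tz": 0.007, "ax": 0, "ay": 0, "az": 0.5, "hand": -1}])

```text
clock: 10.15
tool_pos: [0.537, -0.0245, 0.1365]
orientation: [0.001, 0.774, 0.633, 0.003]
wrist_force: [7.6, 2.6, -3.4]
width: 0.225
grip_force: 48.9
```

```bash
python3 - <<'E'
from h import *
frac([])
E
```

```text
t 10.15 pos [ 0.537  -0.0245  0.1365] yaw 1.371 j [ 0.59  0.2  -0.66  1.84  0.13  1.14 -0.31] F [ 7.6  2.6 -3.4] M [ 0.51 -1.83  0.12] w 0.225
```

send_rows(plan=[{"tx": 0, "ty": 0, "tz": 0.001, "ax": 0, "ay": 0, "az": 0.05, "hand": -1}, {"tx": 0, "ty": 0, "tz": 0.001, "ax": 0, "ay": 0, "az": 0.1, "hand": -1}, {"tx": 0, "ty": 0, "tz": 0.002, "ax": 0, "ay": 0, "az": 0.15, "hand": -1}, {"tx": 0, "ty": 0, "tz": 0.003, "ax": 0, "ay": 0, "az": 0.2, "hand": -1}, {"tx": 0, "ty": 0, "tz": 0.003, "ax": 0, "ay": 0, "az": 0.25, "hand": -1}, {"tx": 0, "ty": 0, "tz": 0.004, "ax": 0, "ay": 0, "az": 0.3, "hand": -1}, {"tx": 0, "ty": 0, "tz": 0.005, "ax": 0, "ay": 0, "az": 0.35, "hand": -1}, {"tx": 0, "ty": 0, "tz": 0.005, "ax": 0, "ay": 0, "az": 0.4, "hand": -1}, {"tx": 0, "ty": 0, "tz": 0.006, "ax": 0, "ay": 0, "az": 0.45, "hand": -1}, {"tx": 0, "ty": 0, "tz": 0.007, "ax": 0, "ay": 0, "az": 0.5, "hand": -1}, {"tx": 0, "ty": 0, "tz": 0.008, "ax": 0, "ay": 0, "az": 0.55, "hand": -1}, {"tx": 0, "ty": 0, "tz": 0.008, "ax": 0, "ay": 0, "az": 0.6, "hand": -1}])

```text
clock: 11.35
tool_pos: [0.5384, -0.0271, 0.135]
orientation: [0.001, 0.998, 0.056, 0.005]
wrist_force: [11.6, -2.3, -6.6]
width: 0.224
grip_force: 49.1
```

```bash
python3 - <<'E'
from h import *
frac([])
E
```

```text
t 11.35 pos [ 0.5384 -0.0271  0.135 ] yaw 0.113 j [ 0.48  0.19 -0.53  1.84  0.1   1.13 -1.54] F [11.6 -2.3 -6.6] M [-0.53 -2.63  0.08] w 0.224
```

send_rows(plan=[{"tx": 0.01, "ty": 0, "tz": 0.001, "ax": 0, "ay": 0, "az": 0.03, "hand": -1}, {"tx": 0.01, "ty": 0, "tz": 0.001, "ax": 0, "ay": 0, "az": 0.06, "hand": -1}, {"tx": 0.01, "ty": 0, "tz": 0.001, "ax": 0, "ay": 0, "az": 0.08, "hand": -1}])

```text
clock: 11.65
tool_pos: [0.539, -0.0273, 0.1347]
orientation: [0.001, 1.0, -0.027, 0.003]
wrist_force: [6.9, -2.8, -3.8]
width: 0.228
grip_force: 49.5
```

```bash
python3 - <<'E'
from h import *
frac([])
E
```

```text
t 11.65 pos [ 0.539  -0.0273  0.1347] yaw -0.053 j [ 0.46  0.19 -0.51  1.84  0.1   1.14 -1.71] F [ 6.9 -2.8 -3.8] M [-0.74 -1.74  0.08] w 0.228
```

send_rows(plan=[{"tx": 0, "ty": 0, "tz": 0, "ax": 0, "ay": 0, "az": 0.02, "hand": -1}, {"tx": 0, "ty": 0, "tz": 0, "ax": 0, "ay": 0, "az": 0.04, "hand": -1}, {"tx": 0, "ty": 0, "tz": 0, "ax": 0, "ay": 0, "az": 0.04, "hand": -1}])

```text
clock: 11.95
tool_pos: [0.5387, -0.0274, 0.1347]
orientation: [0.001, 0.998, -0.067, 0.003]
wrist_force: [5.7, -3.9, -2.5]
width: 0.224
grip_force: 50.5
```

```bash
python3 - <<'E'
from h import *
frac([])
E
```

```text
t 11.95 pos [ 0.5387 -0.0274  0.1347] yaw -0.134 j [ 0.46  0.19 -0.5   1.84  0.1   1.14 -1.79] F [ 5.7 -3.9 -2.5] M [-0.77 -1.47  0.5 ] w 0.224
```

send_rows(plan=[{"tx": 0, "ty": 0, "tz": 0, "ax": 0, "ay": 0, "az": 0.02, "hand": -1}, {"tx": 0, "ty": 0, "tz": 0, "ax": 0, "ay": 0, "az": 0.03, "hand": -1}, {"tx": 0, "ty": 0, "tz": 0, "ax": 0, "ay": 0, "az": 0.03, "hand": -1}])

```text
clock: 12.25
tool_pos: [0.5383, -0.0274, 0.1347]
orientation: [0.001, 0.995, -0.098, 0.003]
wrist_force: [5.1, -3.8, -2.6]
width: 0.222
grip_force: 55.9
```

```bash
python3 - <<'E'
from h import *
frac([])
E
```

```text
t 12.25 pos [ 0.5383 -0.0274  0.1347] yaw -0.196 j [ 0.45  0.19 -0.5   1.84  0.1   1.14 -1.85] F [ 5.1 -3.8 -2.6] M [-0.76 -1.27  0.83] w 0.222
```

The moment rises to 0.83 N·m with no more screw travel, so the bolt is snug. Releasing and rising.

send_rows(plan=[{"tx": 0, "ty": 0, "tz": 0, "ax": 0, "ay": 0, "az": 0, "hand": 1}, {"tx": 0, "ty": 0, "tz": 0, "ax": 0, "ay": 0, "az": 0, "hand": 1}, {"tx": 0, "ty": 0, "tz": 0, "ax": 0, "ay": 0, "az": 0, "hand": 1}, {"tx": 0, "ty": 0, "tz": 0, "ax": 0, "ay": 0, "az": 0, "hand": 1}, {"tx": 0, "ty": 0, "tz": -0.2, "ax": 0, "ay": 0, "az": 0, "hand": 1}, {"tx": 0, "ty": 0, "tz": -0.4, "ax": 0, "ay": 0, "az": 0, "hand": 1}, {"tx": 0, "ty": 0, "tz": -0.5, "ax": 0, "ay": 0, "az": 0, "hand": 1}, {"tx": -0.25, "ty": 0, "tz": -0.5, "ax": 0, "ay": 0, "az": 0, "hand": -1}, {"tx": -0.35, "ty": 0, "tz": -0.5, "ax": 0, "ay": 0, "az": 0, "hand": -1}, {"tx": -0.35, "ty": 0, "tz": -0.5, "ax": 0, "ay": 0, "az": 0, "hand": -1}, {"tx": -0.35, "ty": 0, "tz": -0.5, "ax": 0, "ay": 0, "az": 0, "hand": -1}])

```text
clock: 13.35
tool_pos: [0.4676, -0.012, 0.2344]
orientation: [0.0, 0.995, -0.098, 0.001]
wrist_force: [0.0, -0.0, 0.2]
width: 0.333
grip_force: 0.0
```

```bash
python3 - <<'E'
from h import *
c=optics.calibration("wrist");b=optics.read_camera("wrist")
P=world([[-.0675,-.086,.172]],*CP);p=proj(c,P)[0];print(p.round(1),P)
u,v=p.astype(int)
x0=max(0,u-40);y0=max(0,v-40);print(x0,y0)
g=cv2.resize(b[y0:y0+80,x0:x0+80],None,fx=5,fy=5,interpolation=cv2.INTER_CUBIC)
a=optics.read_camera("side")[165:245,225:305]
cv2.imwrite("pics/w5.png",np.hstack([g,cv2.resize(a,None,fx=5,fy=5,interpolation=cv2.INTER_CUBIC)]))
Q=world([-.0675-.04,-.086,.145],*CP)[0]
frac([(Q+[0,0,.07],-.072),(Q,-.072)])
E
```

```text
[279.8 122.5] [[ 0.53441251 -0.02614343  0.172     ]]
239 82
t 13.45 pos [ 0.4681 -0.0121  0.2342] yaw -0.197 j [ 0.49 -0.06 -0.5   1.86 -0.03  1.33 -1.77] F [-0.4 -0.7  0.2] M [0.05 0.03 0.02] w 0.145
[ 0.495 -0.023  0.215] T [0.14  0.029 0.096] A [-0.   -0.   -0.06]
[ 0.495 -0.023  0.145] T [0.14  0.029 0.446] A [-0.   -0.   -0.06]
```

View pics/w5.png

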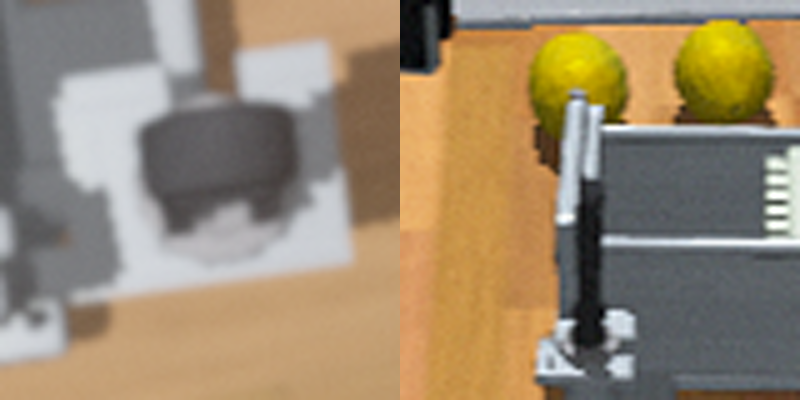

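The gate is flush, the lever is upright and edge-on in the side view (590,250), and in the wrist view its blade is square to the tongue, so the bolt reads about 0. Next is folding.

send_rows(plan=[{"tx": 0.14, "ty": 0.03, "tz": 0.05, "ax": 0, "ay": 0, "az": -0.06, "hand": -1}, {"tx": 0.14, "ty": 0.03, "tz": 0.1, "ax": 0, "ay": 0, "az": -0.06, "hand": -1}, {"tx": 0.14, "ty": 0.03, "tz": 0.3, "ax": 0, "ay": 0, "az": -0.06, "hand": -1}, {"tx": 0.14, "ty": 0.03, "tz": 0.43, "ax": 0, "ay": 0, "az": -0.06, "hand": -1}, {"tx": 0.14, "ty": 0.03, "tz": 0.43, "ax": 0, "ay": 0, "az": -0.06, "hand": -1}, {"tx": 0.14, "ty": 0.03, "tz": 0.43, "ax": 0, "ay": 0, "az": -0.06, "hand": -1}])

```text
clock: 14.05
tool_pos: [0.4938, -0.0231, 0.1481]
orientation: [-0.0, 0.999, -0.036, -0.0]
wrist_force: [0.8, 0.1, -0.0]
width: 0.006
grip_force: 0.0
```

```bash
python3 - <<'E'
from h import *
t=np.radians([90,80,70,60,50,40,30,20,10,0])
frac([(world([-.0675+.06*np.cos(a)-.005*np.sin(a)-.011,-.086,.089+.06*np.sin(a)+.005*np.cos(a)],*CP)[0],-.072) for a in t])
E
```

```text
t 14.05 pos [ 0.4938 -0.0231  0.1481] yaw -0.072 j [ 0.48  0.08 -0.5   1.92  0.04  1.16 -1.68] F [ 0.8  0.1 -0. ] M [ 0.    0.01 -0.01] w 0.006
[ 0.518 -0.025  0.149] T [ 0.123  0.001 -0.004] A [-0.  0.  0.]
[ 0.529 -0.026  0.149] T [ 0.176  0.001 -0.004] A [-0.  0.  0.]
[ 0.539 -0.026  0.147] T [0.228 0.001 0.005] A [-0.  0.  0.]
[ 0.549 -0.027  0.143] T [0.277 0.001 0.023] A [-0.  0.  0.]
[ 0.558 -0.028  0.138] T [0.322 0.001 0.049] A [-0.  0.  0.]
[ 0.566 -0.028  0.131] T [0.362 0.001 0.083] A [-0.  0.  0.]
[ 0.573 -0.029  0.123] T [0.396 0.001 0.124] A [-0.  0.  0.]
[ 0.578 -0.029  0.114] T [0.422 0.001 0.169] A [-0.  0.  0.]
[ 0.582 -0.03   0.104] T [0.44  0.001 0.219] A [-0.  0.  0.]
[ 0.583 -0.03   0.094] T [0.449 0.001 0.27 ] A [-0.  0.  0.]
```

send_rows(plan=[{"tx": 0.08, "ty": 0, "tz": 0, "ax": 0, "ay": 0, "az": 0, "hand": -1}, {"tx": 0.12, "ty": 0, "tz": 0, "ax": 0, "ay": 0, "az": 0, "hand": -1}, {"tx": 0.18, "ty": 0, "tz": 0, "ax": 0, "ay": 0, "az": 0, "hand": -1}, {"tx": 0.23, "ty": 0, "tz": 0.005, "ax": 0, "ay": 0, "az": 0, "hand": -1}, {"tx": 0.28, "ty": 0, "tz": 0.023, "ax": 0, "ay": 0, "az": 0, "hand": -1}, {"tx": 0.325, "ty": 0, "tz": 0.05, "ax": 0, "ay": 0, "az": 0, "hand": -1}, {"tx": 0.365, "ty": 0, "tz": 0.085, "ax": 0, "ay": 0, "az": 0, "hand": -1}, {"tx": 0.4, "ty": 0, "tz": 0.125, "ax": 0, "ay": 0, "az": 0, "hand": -1}, {"tx": 0.425, "ty": 0, "tz": 0.17, "ax": 0, "ay": 0, "az": 0, "hand": -1}, {"tx": 0.44, "ty": 0, "tz": 0.22, "ax": 0, "ay": 0, "az": 0, "hand": -1}, {"tx": 0.45, "ty": 0, "tz": 0.26, "ax": 0, "ay": 0, "az": 0, "hand": -1}, {"tx": 0.45, "ty": 0, "tz": 0.28, "ax": 0, "ay": 0, "az": 0, "hand": -1}, {"tx": 0.45, "ty": 0, "tz": 0.28, "ax": 0, "ay": 0, "az": 0, "hand": -1}])

```text
clock: 15.35
tool_pos: [0.5851, -0.0297, 0.0929]
orientation: [0.0, 0.999, -0.036, 0.002]
wrist_force: [3.4, -0.0, 6.7]
width: 0.004
grip_force: 3.2
```

send_rows(plan=[{"tx": 0, "ty": 0, "tz": 0.01, "ax": 0, "ay": 0, "az": 0, "hand": -1}, {"tx": 0, "ty": 0, "tz": 0.02, "ax": 0, "ay": 0, "az": 0, "hand": -1}, {"tx": 0, "ty": 0, "tz": 0.02, "ax": 0, "ay": 0, "az": 0, "hand": -1}])

```text
clock: 15.65
tool_pos: [0.5857, -0.0297, 0.0914]
orientation: [0.0, 0.999, -0.036, 0.002]
wrist_force: [-0.1, 0.3, 17.9]
width: -0.003
grip_force: 9.0
```

send_rows(plan=[{"tx": 0, "ty": 0, "tz": 0.01, "ax": 0, "ay": 0, "az": 0, "hand": -1}, {"tx": 0, "ty": 0, "tz": 0.015, "ax": 0, "ay": 0, "az": 0, "hand": -1}, {"tx": 0, "ty": 0, "tz": 0.015, "ax": 0, "ay": 0, "az": 0, "hand": -1}])

```text
clock: 15.95
tool_pos: [0.5861, -0.0297, 0.0902]
orientation: [0.001, 0.999, -0.036, 0.003]
wrist_force: [-3.3, 0.1, 27.3]
width: 0.004
grip_force: 13.3
```

send_rows(plan=[{"tx": 0, "ty": 0, "tz": -0.15, "ax": 0, "ay": 0, "az": 0, "hand": -1}, {"tx": 0, "ty": 0, "tz": -0.35, "ax": 0, "ay": 0, "az": 0, "hand": -1}, {"tx": 0, "ty": 0, "tz": -0.6, "ax": 0, "ay": 0, "az": 0, "hand": -1}, {"tx": -0.25, "ty": 0.2, "tz": -0.85, "ax": 0, "ay": 0, "az": 0, "hand": -1}, {"tx": -0.5, "ty": 0.4, "tz": -0.9, "ax": 0, "ay": 0, "az": 0, "hand": -1}, {"tx": -0.6, "ty": 0.7, "tz": -0.9, "ax": 0, "ay": 0, "az": 0, "hand": -1}, {"tx": -0.6, "ty": 0.9, "tz": -0.9, "ax": 0, "ay": 0, "az": 0, "hand": -1}, {"tx": -0.6, "ty": 0.9, "tz": -0.9, "ax": 0, "ay": 0, "az": 0, "hand": -1}])

```text
clock: 16.75
tool_pos: [0.4478, -0.2035, 0.2645]
orientation: [0.0, 0.999, -0.037, -0.001]
wrist_force: [1.8, -0.2, -0.4]
width: 0.001
grip_force: 0.0
```

```bash
python3 - <<'E'
from h import *
frac([])
a=optics.read_camera("scene")[165:265,210:310];b=optics.read_camera("side")[165:265,225:325]
k=dict(fx=4,fy=4,interpolation=cv2.INTER_CUBIC)
cv2.imwrite("pics/end.png",np.hstack([cv2.resize(a,None,**k),cv2.resize(b,None,**k)]))
for n,o in(('scene',(210,165)),('side',(225,165))):
    P=world([[-.0675,-.086,.089],[.0155,-.086,.089],[-.08,-.052,.122]],*CP);print(n,((proj(optics.calibration(n),P)-o)*4).round())
E
```

```text
t 16.75 pos [ 0.4478 -0.2035  0.2645] yaw -0.075 j [ 0.7  -0.02 -0.33  1.77 -0.    1.39 -1.27] F [ 1.8 -0.2 -0.4] M [-0.03 -0.08  0.01] w 0.001
scene [[365. 167.]
 [238. 125.]
 [361. 162.]]
side [[147. 253.]
 [288. 256.]
 [129. 174.]]
```

View pics/end.png

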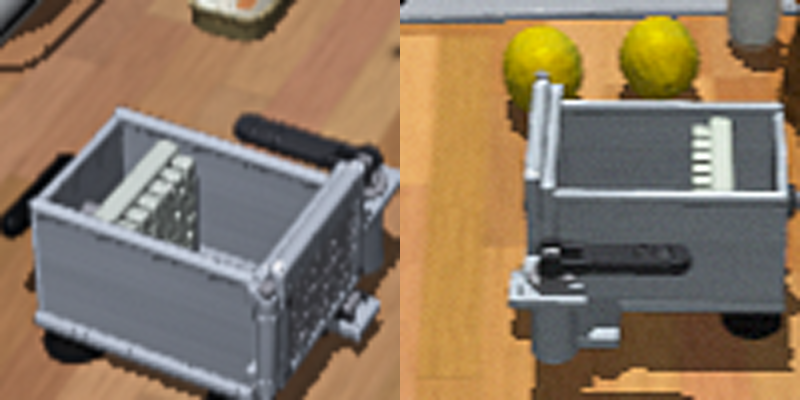

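The gate is flush. The lever tip is at (240,125) / (290,258) against predictions of (238,125) / (288,256) for a flat lever with the bolt snug. The arm is clear, so I'm handing in.

```bash
python3 -c "
from bench import ctrl
print(ctrl.close_job())"
```

```text
the job is handed in; nothing more can be done
None
```

I handed the job in at about 17 s with the gate shut on its catch, the bolt screwed down snug, the lever folded flat along the cutter's side and the arm clear; I don't have the verdict.

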